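# Clear the front of the pastel box and flip its lid open

### The job

The small wooden pastel box is shut and the black jar stands in the way in front of its lid. First push the jar along the table, out past either end of the box so that no part of it is still in front, keeping it standing and never picking it up; then push up the front edge of the lid (opposite its brass hinges) with the fingertips and flip it over past upright, so that it falls back against its stop and stays fully open by itself. Leave everything else on the table where it is.

Things in the scene. Friction and masses are not known exactly. Their poses are not given: they have to be found in the camera images.
- pastel_box: low wooden box, fixed to the table: 110 mm deep (its x), 160 mm wide (its y), walls 55 mm high and 7 mm thick, 65 mm high in all with the lid shut. Origin at the centre of its underside on the table; its own -x side is the front, which faces roughly to the robot's left (+y) (its yaw lies between -1.75 and -1.15 rad), the lid is hinged along the top of the back (+x) wall
- lid (a joint): angle of the box's flat wooden lid in rad: 0 shut, grows as the front edge rises, 1.92 fully open against its stop, leaning back. The hinge is free and has no spring: the lid (10 mm thick, 125 mm from hinge to front edge, 164 mm wide, about 150 g) falls shut below about 1.5 and falls open by itself beyond about 1.6
- lid_lip (a point): middle of the lower front edge of the lid, 125 mm from the hinge line; it moves with the lid. Shut, it lies 55 mm above the table. The lid overhangs the front wall by 15 mm along its whole width, and a fingertip fits under this overhang
- lid_hinge (a point): middle of the hinge line, at the top of the back wall, 55 mm above the table and 55 mm behind the box's centre; does not move. The hinge axis is the box's own y
- jar: loose black screw-top jar with a dark grey cap, standing upright in front of the box: 44 mm across, 68 mm tall, about 60 g. Origin at the centre of its underside. It slides upright when pushed with the fingertips near the table
- dropper: bystander: small amber bottle with black dropper top, 34 mm across, 102 mm tall, standing; origin at the centre of its underside
- tape_roll: bystander: roll of cream masking tape lying flat, about 103 mm across, 25 mm high; origin at the centre of its underside
- charcoal_box: bystander: dark grey card box, 115 x 60 x 23 mm, lying flat; origin at the centre of its underside
- eraser: bystander: pale eraser, 22 x 50 x 13 mm; origin at the centre of its underside
- brush_1: bystander: thin dark red paint brush lying on the table, 238 mm long, along its own y; origin at the centre of its underside
- tube_06: bystander: dark paint tube lying at the left of the table, 183 x 59 x 38 mm, long along its own x; origin at the centre of its underside
- tube_12: bystander: pale paint tube lying at the left of the table, 182 x 55 x 35 mm, long along its own x; origin at the centre of its underside

How it is judged:
By the outcome, as a careful person would: the job done as asked, in the order asked, and still so for the second after the job is handed in, with the robot touching nothing.
It also fails if it takes over 54 s, if anything falls off the work surface, if the arm or the gripper's body presses on something with over 40 N, if the wrist force passes 120 N, or if a joint passes its speed limit or range.

### The arm

A 6-joint arm with a two-finger parallel gripper is mounted at the origin on a cart in front of the work surface, level with it; the furniture and walls round the work are solid. World frame = base frame: x ahead of the robot, y to its left, z up, the work surface at z = 0. Lengths are in m, angles in rad, forces in N, time in s.
With the tool pointing down it reaches from about 0.4 to 0.925 m from the base axis. Payload 12.5 kg.
Tool frame: the origin (TCP) lies at the very end of the fingers, on their centre line; the grasp point (between the pads) lies 19 mm behind it (r.tcp_to_grasp is the distance from the TCP to the grasp point, in m); z points along the fingers, y is the direction in which the jaws open and shut (so a half turn about z gives the same grasp; the last joint's range is limited). The gripper opens to 95 mm and grips with 3 to 60 N. Pads are 20 mm wide; open, the fingers measure 119 mm over their backs; the gripper's body (75 mm by 180 mm) begins 59 mm behind the grasp point.
Start: joints at [1.083, 0.491, 1.559, -0, 1.092, -0.106], TCP at [0.233, 0.58, 0.215] pointing down, gripper open.
Joint ranges: [-3.1, 3.1], [-0.84, 2.19], [0.05, 2.79], [-1.13, 4.28], [0.06, 2.93], [-2.69, 2.69]. Speed limits (rad/s): [2.22, 2.22, 2.79, 3.14, 3.14, 3.14].

### API

Orientations are given as a rotation vector (axis times angle).
In Python, from cell import r gives the robot as it stands.
- The arm moves only by the tool play_rows, never from a script. Its argument "deltas" is a list of rows, each a list of 5 numbers: the shift along the tool's x, y, z in units of 60 mm (1.0 is 60 mm), then the turn about the tool's z in units of 8 degrees (1.0 is 8 degrees), then the gripper's target within -1 to 1 (shut at 1, half-way at 0, fully open at -1). In form: [[x, y, z, turn, claw], ...]. A call has 1 to 20 rows; each row is the pose to reach, as a shift and turn from the pose commanded when the call began, along the tool's axes at that moment; what a row does not reach only later rows make up. A row lasts 1/8 s, in which the tool goes at most 62.5 mm and 10.7 degrees, less where a joint would pass 70% of its speed; a pose out of reach is approached as far as the arm can. A call with a gripper value outside its range is refused whole. The fingers move at their own pace and stop on an object; "force" is the grip in N (left out, the last holds). Time passes only in rows, so rows that repeat a pose let the fingers close. It gives the time, the measured TCP pose, the force and the opening at its end, in the units of the state.
- r.get_obs(): the state, without advancing time (a new reading comes with each control period).
- r.read_camera(name): name is "scene" or "top" or "wrist"; returns (picture, depth): 480x640x3 uint8, red, green, blue; 480x640 float32, m along the optical axis (not along the pixel's ray), 0 where there is no reading.
- r.get_calibration(name): a dict with "fx", "fy", "cx", "cy" (pixels), "k1" (the pictures are not rectified: a ray, as slopes to the right and down, at radius r is drawn at 1 + k1 r^2 times it, then the intrinsics apply), "R" (3x3) and "t" (3): a world point X has camera coordinates R X + t. Camera axes: x right, y down, z forward; pixel columns grow to the right and rows downward; lengths in m; the calibration is good to about 2 mm. A picture is of the moment at which its call begins: read the wrist's pose just before it. get_calibration takes no time and is no camera call; for the wrist camera it gives the pose at the moment of the call.
- r.hand_in(): hands the job in, once; it reports no verdict.
Trained networks look in the newest picture that a camera, given by its name, has taken for a name from the list of things; names that differ only in an ending like _2 or _b are one class to them, and where a whole thing is asked for, a point or a joint stands for the part that bears it (a point fixed in the world has none). Each returns a list of dicts, best first, with "conf" (0 to 1); they miss things now and then, are a little off and sometimes report something else, mostly with a low value. They report only what shows in the picture. A call takes as long as a camera call.
- r.boxes_of(camera, name): "bbox" ([left, top, right, bottom] in pixels, round what is visible of it).
- r.outline_of(camera, name): "region" (480x640 bool, what is visible of it) and "bbox" ([left, top, right, bottom] in pixels, round what is visible of it).
The state is a dict: "time": time; "joints": joint angles; "dq": joint speeds; "effort": joint torques, N m; "tool_pos": TCP position; "orientation": TCP orientation; "wrist_force": force on the tool from outside, world axes, zero at the start; "wrist_torque": the same for the moment, N m; "finger_gap": opening from 0.0 (shut) to 1.0 (fully open).
Only numpy, scipy, OpenCV 4.12 (cv2) and the standard library are available. Lean on these libraries where they do the work, as an engineer would, in place of code of your own. Each camera call takes 0.05 s, during which the arm holds its last target. There are 200 camera calls.

## Working session

There is one attempt and no reset: what is moved stays moved. The work goes in short steps, Python scripts to look and compute and a tool call to move; the robot and the scene stay as the last step left them, time stands still between calls to the robot, and variables do not carry over. Pictures are saved under pics/ and viewed, about 8 in all and at most 12, crops included, and the job is handed in when it is done.

Besides the shell and the picture viewer there is one more tool, called after "Request:" as name(argument=value, ...) on one line, values as JSON. play_rows: Moves the arm, as the interface text tells. Its arguments: {"type":"object","properties":{"deltas":{"type":"array"},"force":{"type":"number"}},"required":["deltas"]}

```bash
mkdir -p pics; cat > h.py <<'E'
import numpy as np, cv2
from cell import r
def cloud(cam):
    img,d=r.read_camera(cam); c=r.get_calibration(cam)
    K=np.array([[c['fx'],0,c['cx']],[0,c['fy'],c['cy']],[0,0,1.]])
    v,u=np.mgrid[:480,:640]
    p=cv2.undistortPoints(np.stack([u.ravel(),v.ravel()],1).astype(np.float64)[:,None],K,np.array([c['k1'],0,0,0,0.]))[:,0]
    P=np.c_[p,np.ones(len(p))]*d.reshape(-1,1)
    W=(P-np.array(c['t']))@np.array(c['R'])
    W=W.reshape(480,640,3); W[d==0]=np.nan
    return img,W
def save(img,n): cv2.imwrite('pics/'+n,cv2.cvtColor(img,cv2.COLOR_RGB2BGR))
E
python3 - <<'E'
from h import *
o=r.get_obs(); print({k:np.round(v,3) for k,v in o.items()})
for cam in ['scene','top']:
    img,W=cloud(cam); save(img,cam+'1.png')
    for n in ['pastel_box','lid','jar','dropper','tape_roll','charcoal_box','eraser','brush_1','tube_06']:
        for q in r.outline_of(cam,n)[:2]:
            m=q['region']; p=W[m]; p=p[~np.isnan(p[:,0])]
            if len(p)<5: continue
            print(cam,n,round(q['conf'],2),np.round(q['bbox']),'med',np.round(np.median(p,0),3),'lo',np.round(np.percentile(p,3,axis=0),3),'hi',np.round(np.percentile(p,97,axis=0),3))
E
```

```text
{'time': np.float64(0.0), 'joints': array([ 1.083,  0.492,  1.559, -0.   ,  1.092, -0.106]), 'dq': array([ 0.   , -0.   ,  0.002,  0.   , -0.   ,  0.   ]), 'effort': array([-0.0000e+00, -6.1262e+01, -2.5820e+01,  6.9000e-02,  4.8000e-02,
       -0.0000e+00]), 'tool_pos': array([0.233, 0.58 , 0.214]), 'orientation': array([-5.960e-01, -3.084e+00,  2.000e-03]), 'wrist_force': array([ 0.19 ,  1.253, -0.51 ]), 'wrist_torque': array([-0.021,  0.046, -0.005]), 'finger_gap': np.float64(1.001)}
scene pastel_box 0.62 [262. 220. 332. 273.] med [0.513 0.084 0.063] lo [0.463 0.036 0.006] hi [0.623 0.166 0.068]
scene lid 0.84 [262. 219. 331. 254.] med [0.536 0.103 0.065] lo [0.465 0.042 0.056] hi [0.629 0.176 0.068]
scene jar 0.66 [250. 225. 270. 254.] med [0.494 0.198 0.053] lo [0.487 0.186 0.007] hi [0.518 0.222 0.069]
scene dropper 0.7 [264. 217. 332. 257.] med [0.534 0.104 0.066] lo [0.464 0.041 0.057] hi [0.626 0.175 0.068]
scene dropper 0.65 [430. 260. 451. 305.] med [ 0.57  -0.276  0.047] lo [ 0.563 -0.289  0.007] hi [ 0.584 -0.26   0.096]
scene tape_roll 0.65 [503. 304. 560. 343.] med [ 0
[... 1188 characters left out ...]
65 -0.409  0.029]
top tape_roll 0.32 [180. 161. 204. 215.] med [0.643 0.393 0.007] lo [ 0.559  0.365 -0.   ] hi [0.714 0.417 0.03 ]
top charcoal_box 0.87 [448. 259. 490. 289.] med [ 0.404 -0.404  0.022] lo [ 0.371 -0.46  -0.   ] hi [ 0.438 -0.353  0.027]
top eraser 0.2 [145. 225. 176. 291.] med [0.445 0.477 0.015] lo [0.356 0.443 0.002] hi [0.519 0.501 0.035]
top brush_1 0.78 [393. 230. 473. 238.] med [ 0.514 -0.305  0.008] lo [ 0.51  -0.408  0.   ] hi [ 0.522 -0.198  0.015]
top tube_06 0.72 [259. 187. 313. 252.] med [0.545 0.11  0.065] lo [0.472 0.049 0.061] hi [0.622 0.171 0.07 ]
top tube_06 0.65 [180. 159. 204. 219.] med [0.639 0.394 0.007] lo [ 0.553  0.365 -0.   ] hi [0.714 0.418 0.031]
```

```bash
python3 - <<'E'
from h import *
img,W=cloud('top')
m=(W[...,2]>.055)&(W[...,2]<.08)&(W[...,0]>.42)&(W[...,0]<.70)&(W[...,1]>0.0)&(W[...,1]<.24)
n,l,s,c=cv2.connectedComponentsWithStats(m.astype(np.uint8))
for i in range(1,n):
    if s[i,4]>30:
        p=W[l==i]; print(s[i],cv2.minAreaRect((p[:,:2]*1000).astype(np.float32)))
lid=r.outline_of('top','lid')[0]['region']; 
p=W[lid&(W[...,2]>.058)]; rect=cv2.minAreaRect((p[:,:2]*1000).astype(np.float32)); print('lid',rect, cv2.boxPoints(rect))
save(cv2.resize(img[130:330,130:400],None,fx=2.8,fy=2.8,interpolation=cv2.INTER_CUBIC),'top2.png')
E
```

```text
[ 259  185   57   67 2695] ((546.9569702148438, 108.25212097167969), (161.885498046875, 130.0653076171875), 13.730134963989258)
[243 223  17  17 218] ((507.3195495605469, 205.25099182128906), (43.18796157836914, 43.28864669799805), 70.45753479003906)
lid ((546.41357421875, 109.86802673339844), (161.60182189941406, 125.93913269042969), 13.788512229919434) [[452.9331   151.76495 ]
 [482.94922   29.455124]
 [639.89404   67.9711  ]
 [609.8779   190.28093 ]]
```

View pics/scene1.png

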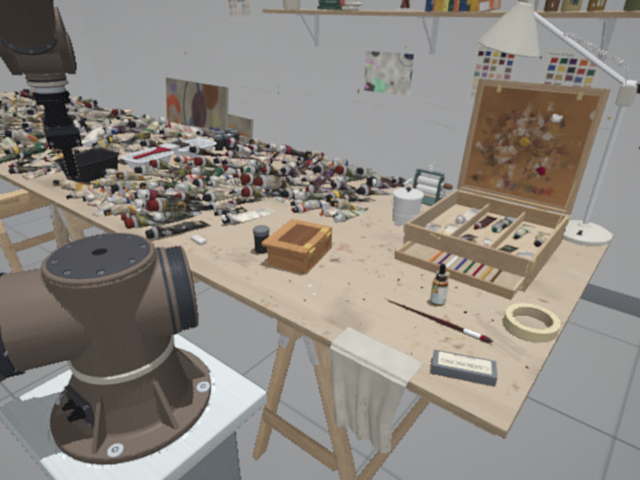

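View pics/top2.png

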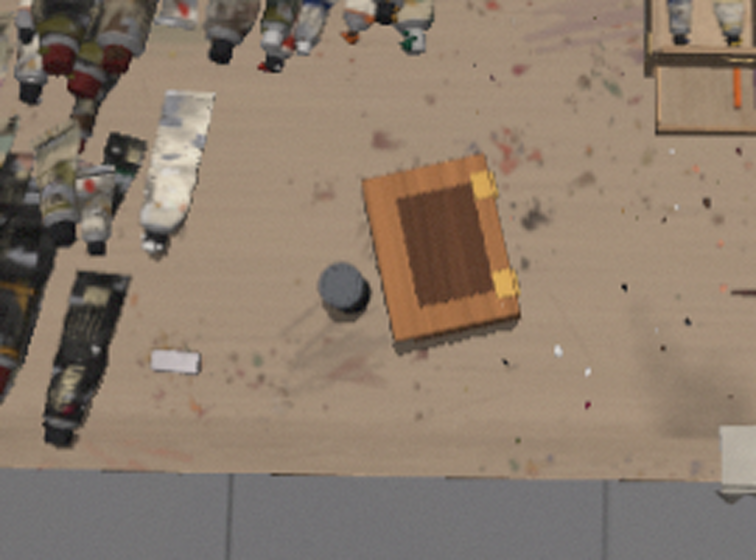

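The pictures show the jar at crop (343,288) about 18 mm off the lid's front edge, with the hinges on the right (robot's right). The far end of the box (top of the crop) is free, so I'll push the jar that way with both fingers as a cradle.

```bash
cat >> h.py <<'E'
from scipy.spatial.transform import Rotation as Ro
def to(p,head):
    o=r.get_obs(); R=Ro.from_rotvec(o['orientation']).as_matrix()
    d=R.T@(np.array(p)-o['tool_pos'])/.06
    h=np.degrees(np.arctan2(R[1,0],R[0,0]))
    return np.round(np.r_[d,-((head-h+180)%360-180)/8],3), round(h,1)
E
python3 - <<'E'
from h import *
for z in (.15,.012): print(to([.458,.194,z],193.7))
E
```

```text
(array([-5.879, -4.572,  1.077, -4.447]), np.float64(158.1))
(array([-5.879, -4.572,  3.377, -4.447]), np.float64(158.1))
```

Request:
play_rows(deltas=[[-1.5,-1.1,0.3,-1.1,0.47],[-3,-2.3,0.6,-2.2,0.47],[-4.4,-3.4,0.9,-3.3,0.47],[-5.88,-4.57,1.08,-4.45,0.47],[-5.88,-4.57,1.08,-4.45,0.47],[-5.88,-4.57,1.08,-4.45,0.47],[-5.88,-4.57,1.08,-4.45,0.47],[-5.88,-4.57,1.08,-4.45,0.47],[-5.88,-4.57,1.08,-4.45,0.47],[-5.88,-4.57,2.0,-4.45,0.47],[-5.88,-4.57,2.8,-4.45,0.47],[-5.88,-4.57,3.2,-4.45,0.47],[-5.88,-4.57,3.37,-4.45,0.47],[-5.88,-4.57,3.37,-4.45,0.47]], force=20)

```text
time: 2.85
tool_pos: [0.4578, 0.195, 0.0126]
orientation: [0.377, -3.119, -0.0]
wrist_force: [-0.7, 0.2, 0.7]
finger_gap: 0.266
```

```bash
python3 - <<'E'
from h import *
print(to([.458,.194,.012],193.7),to([.623,.234,.012],193.7)); o=r.get_obs(); print(o['tool_pos'],o['finger_gap'],o['joints'],o['wrist_force'])
img,W=cloud('top')
q=r.outline_of('top','jar')[0]; p=W[q['region']]; p=p[p[:,2]>.06]; print(q['conf'],np.median(p,0))
img,_=r.read_camera('wrist'); save(img,'w1.png')
E
```

```text
(array([ 0.001, -0.017,  0.01 ,  0.012]), np.float64(-166.2)) (array([-2.828, -0.026,  0.01 ,  0.012]), np.float64(-166.2))
[0.45782979 0.19502324 0.01259032] 0.2663183650462838 [ 2.69815780e-01  6.30734765e-01  2.04211998e+00  2.52330915e-04
  4.68852564e-01 -1.54200773e+00] [-0.67748683  0.17423452  0.74396616]Traceback (most recent call last):
  File "<stdin>", line 4, in <module>
IndexError: list index out of range
```

Request:
play_rows(deltas=[[-0.1,0,0,0,0.47],[-0.2,0,0,0,0.47],[-0.3,0,0,0,0.47],[-0.4,0,0,0,0.47],[-0.5,0,0,0,0.47],[-0.65,0,0,0,0.47],[-0.8,0,0,0,0.47],[-0.95,0,0,0,0.47],[-1.1,0,0,0,0.47],[-1.25,0,0,0,0.47]])

```text
time: 4.2
tool_pos: [0.5315, 0.2121, 0.0124]
orientation: [0.375, -3.119, -0.0]
wrist_force: [-0.9, 0.1, 0.2]
finger_gap: 0.265
```

```bash
python3 - <<'E'
from h import *
print(to([.623,.234,.012],193.7))
img,W=cloud('scene')
for q in r.outline_of('scene','jar')[:2]:
    p=W[q['region']]; print(q['conf'],q['bbox'],np.nanmedian(p,0),np.nanpercentile(p[:,2],97))
a=cv2.resize(img[170:310,180:370],None,fx=3,fy=3); b,_=r.read_camera('wrist')
save(np.hstack([cv2.resize(a,(400,400)),cv2.resize(b,(400,400))]),'w1.png')
E
```

```text
(array([-1.567, -0.006,  0.007,  0.003]), np.float64(-166.3))
0.28 [260.3, 218.8, 331.6, 255.8] [0.53291465 0.10178348 0.06561836] 0.0678769274719053
```

View pics/w1.png

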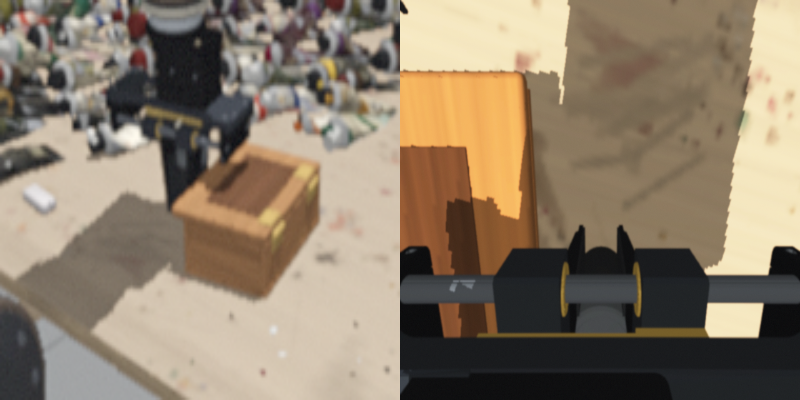

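The wrist half shows the dark jar cap centred between the fingertips at about (600,255), so the cradle holds and I'll keep pushing.

Request:
play_rows(deltas=[[-0.12,0,0,0,0.47],[-0.24,0,0,0,0.47],[-0.36,0,0,0,0.47],[-0.5,0,0,0,0.47],[-0.64,0,0,0,0.47],[-0.78,0,0,0,0.47],[-0.92,0,0,0,0.47],[-1.06,0,0,0,0.47],[-1.2,0,0,0,0.47],[-1.32,0,0,0,0.47],[-1.42,0,0,0,0.47],[-1.52,0,0,0,0.47],[-1.6,0,0,0,0.47],[-1.66,0,0,0,0.47],[-1.72,0,0,0,0.47],[-1.72,0,0,0,0.47]])

```text
time: 6.35
tool_pos: [0.6314, 0.2365, 0.0124]
orientation: [-0.375, 3.119, 0.0]
wrist_force: [0.4, 1.2, -0.1]
finger_gap: 0.265
```

Request:
play_rows(deltas=[[0.3,0,0,0,0.47],[0.7,0,0,0,0.47],[0.8,0,-0.8,0,0.47],[0.8,0.3,-1.6,0,0.8],[0.8,1.2,-2.0,0,1],[0.8,2.0,-2.0,0,1],[0.8,2.0,-2.0,0,1],[0.8,2.0,-2.0,0,1]])

```text
time: 7.35
tool_pos: [0.556, 0.3412, 0.1323]
orientation: [0.376, -3.119, 0.0]
wrist_force: [-0.4, -0.2, 0.9]
finger_gap: 0.005
```

```bash
python3 - <<'E'
from h import *
o=r.get_obs(); print(o['tool_pos'],o['finger_gap'],o['joints'])
bx=np.array([.548,.102]); X=np.array([.2373,-.9714]); Y=np.array([.9714,.2373])
for cam in ('scene','top'):
    img,W=cloud(cam); save(img,cam+'3.png')
    for q in r.outline_of(cam,'jar')[:2]:
        p=W[q['region']]; p=p[p[:,2]>.06]
        if len(p): c=np.median(p,0); print(cam,q['conf'],q['bbox'],c,'boxframe',(c[:2]-bx)@X,(c[:2]-bx)@Y)
h=103.7
for d,z in ((.105,.045),(.095,.045),(.095,.12)): print(d,z,to([*(bx-d*X),z],h))
save(np.hstack([cv2.resize(a,(400,400)) for a in (cv2.imread('pics/scene3.png')[150:310,180:370,::-1],cv2.imread('pics/top3.png')[130:330,150:350,::-1])]),'c3.png')
E
```

```text
[0.55596759 0.34122626 0.13225569] 0.004791274306767982 [ 4.49340754e-01  6.14093517e-01  1.57117146e+00 -1.92090699e-04
  9.56690023e-01 -1.36134681e+00]
scene 0.8 [278.1, 206.7, 296.2, 225.1] [0.65205445 0.2371307  0.06693172] boxframe -0.10657384107125814 0.13314500788898745
0.105 0.045 (array([ 1.078, -2.08 ,  1.456, 11.243]), np.float64(-166.4))
0.095 0.045 (array([ 1.077, -2.246,  1.456, 11.243]), np.float64(-166.4))
0.095 0.12 (array([ 1.078, -2.246,  0.206, 11.243]), np.float64(-166.4))
```

View pics/c3.png

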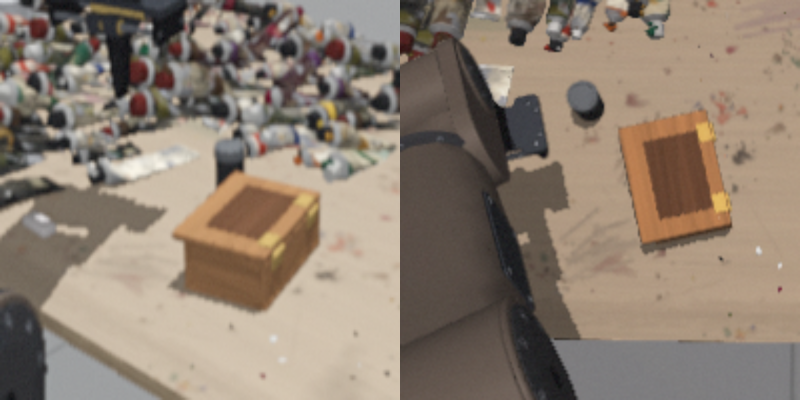

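The jar stands upright past the far end: its box-frame y is 0.133, so its near side is at 0.111 against the lid end at 0.082. Next I'll turn and go down in front of the lid.

Request:
play_rows(deltas=[[0.3,-0.5,0,1.3,1],[0.6,-1,0,2.6,1],[0.9,-1.6,0,3.9,1],[1.08,-2.08,0,5.2,1],[1.08,-2.08,0,6.5,1],[1.08,-2.08,0,7.8,1],[1.08,-2.08,0,9.1,1],[1.08,-2.08,0,10.4,1],[1.08,-2.08,0,11.24,1],[1.08,-2.08,0.5,11.24,1],[1.08,-2.08,1.0,11.24,1],[1.08,-2.08,1.4,11.24,1],[1.08,-2.08,1.5,11.24,1],[1.08,-2.08,1.5,11.24,1]])

```text
time: 9.3
tool_pos: [0.523, 0.2047, 0.0427]
orientation: [-1.939, -2.472, -0.0]
wrist_force: [0.0, 0.2, 0.2]
finger_gap: 0.006
```

```bash
cat >> h.py <<'E'
bx=np.array([.548,.102]); X=np.array([.2373,-.9714]); Y=np.array([.9714,.2373])
def st():
    o=r.get_obs(); p=o['tool_pos']; f=o['wrist_force']
    print('t',o['time'],'box x,y,z',np.round([(p[:2]-bx)@X,(p[:2]-bx)@Y,p[2]],4),'F along X,Y,z',np.round([f[:2]@X,f[:2]@Y,f[2]],1))
E
python3 - <<'E'
from h import *
st(); print(to([*(bx-.08*X),.042],103.7), r.get_obs()['joints'])
E
```

```text
t 9.3 box x,y,z [-1.057e-01  1.000e-04  4.270e-02] F along X,Y,z [-0.2  0.1  0.2]
(array([-0.428, -0.002,  0.011,  0.009]), np.float64(103.8)) [2.55375470e-01 6.32555896e-01 1.86919402e+00 1.08640677e-04
 6.39861007e-01 1.49121917e-02]
```

Approaching along −tool x until contact.

Request:
play_rows(deltas=[[-0.2,0,0,0,1],[-0.35,0,0,0,1],[-0.4,0,0,0,1],[-0.43,0,0,0,1],[-0.46,0,0,0,1],[-0.46,0,0,0,1]])

```text
time: 10.05
tool_pos: [0.5284, 0.1837, 0.0434]
orientation: [-1.938, -2.468, -0.009]
wrist_force: [-11.0, 55.4, 2.9]
finger_gap: 0.005
```

```bash
python3 - <<'E'
from h import *
st()
E
```

```text
t 10.05 box x,y,z [-0.084   0.0003  0.0434] F along X,Y,z [-56.4   2.4   2.9]
```

Request:
play_rows(deltas=[[0.05,0,0,0,1],[0.05,0,-0.05,0,1],[0.045,0,-0.12,0,1],[0.04,0,-0.18,0,1],[0.03,0,-0.27,0,1],[0.02,0,-0.36,0,1],[0.0,0,-0.45,0,1],[-0.02,0,-0.54,0,1]])

```text
time: 11.05
tool_pos: [0.5295, 0.1792, 0.0761]
orientation: [-1.939, -2.47, -0.006]
wrist_force: [-5.8, 21.4, 5.2]
finger_gap: 0.003
```

```bash
python3 - <<'E'
from h import *
st()
img,W=cloud('scene'); b,_=r.read_camera('wrist')
save(np.hstack([cv2.resize(img[150:310,180:370],(400,400)),cv2.resize(b,(400,400))]),'w4.png')
E
```

```text
t 11.05 box x,y,z [-0.0793  0.0003  0.0761] F along X,Y,z [-22.2  -0.5   5.2]
```

View pics/w4.png

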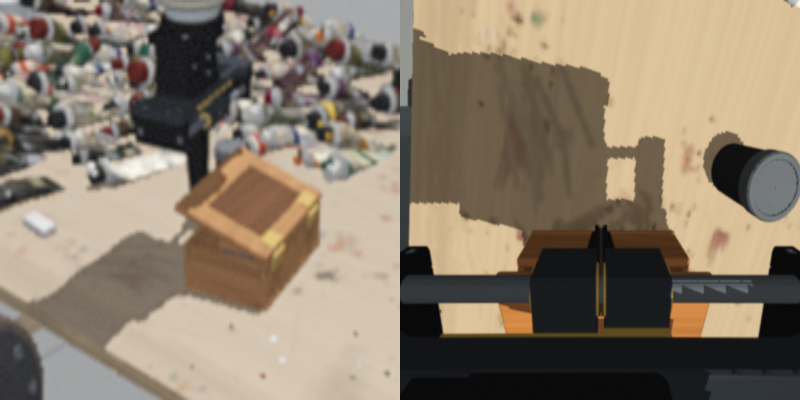

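The lid is up about 15° and held on the fingertip (left half, front edge raised at about (190,205)). I'll continue along the arc.

Request:
play_rows(deltas=[[-0.025,0,-0.087,0,1],[-0.055,0,-0.173,0,1],[-0.09,0,-0.26,0,1],[-0.124,0,-0.341,0,1],[-0.165,0,-0.42,0,1],[-0.208,0,-0.503,0,1],[-0.255,0,-0.58,0,1],[-0.306,0,-0.656,0,1],[-0.36,0,-0.73,0,1],[-0.416,0,-0.8,0,1],[-0.478,0,-0.868,0,1],[-0.54,0,-0.934,0,1]])

```text
time: 12.65
tool_pos: [0.5377, 0.1458, 0.1323]
orientation: [1.938, 2.471, 0.004]
wrist_force: [-0.7, 2.7, 2.9]
finger_gap: 0.005
```

```bash
python3 - <<'E'
from h import *
st()
E
```

```text
t 12.65 box x,y,z [-0.045   0.0004  0.1323] F along X,Y,z [-2.8 -0.   2.9]
```

Request:
play_rows(deltas=[[-0.08,0,-0.06,0,1],[-0.15,0,-0.12,0,1],[-0.22,0,-0.18,0,1],[-0.3,0,-0.235,0,1],[-0.38,0,-0.285,0,1],[-0.46,0,-0.33,0,1],[-0.54,0,-0.365,0,1],[-0.62,0,-0.39,0,1],[-0.71,0,-0.4,0,1],[-0.8,0,-0.4,0,1],[-0.9,0,-0.4,0,1],[-1.0,0,-0.4,0,1],[-1.1,0,-0.4,0,1]])

```text
time: 14.28
tool_pos: [0.5532, 0.081, 0.1548]
orientation: [-1.938, -2.472, -0.0]
wrist_force: [0.2, 0.4, 0.0]
finger_gap: 0.001
```

```bash
python3 - <<'E'
from h import *
st()
img,W=cloud('scene'); b,_=r.read_camera('wrist')
save(np.hstack([cv2.resize(img[150:310,180:370],(400,400)),cv2.resize(b,(400,400))]),'w5.png')
E
```

```text
t 14.275 box x,y,z [2.160e-02 1.000e-04 1.548e-01] F along X,Y,z [-0.4  0.3  0. ]
```

View pics/w5.png

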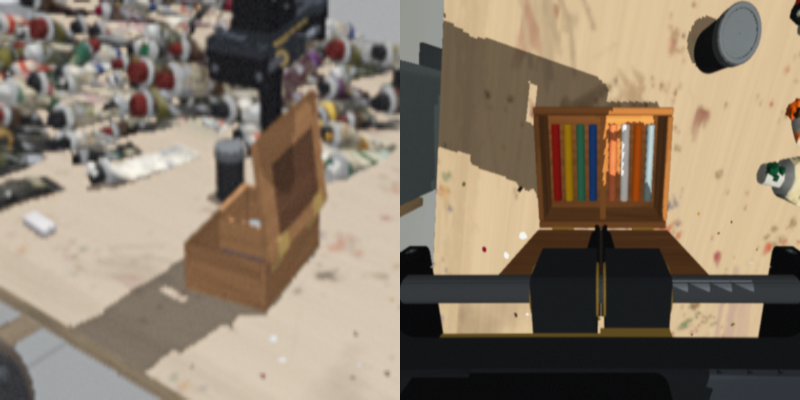

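The lid is near 80°, with the open interior showing in the wrist view. I'll push it past upright.

Request:
play_rows(deltas=[[-0.1,0,0,0,1],[-0.2,0,0,0,1],[-0.3,0,0,0,1],[-0.4,0,0,0,1],[-0.5,0,0,0,1],[-0.6,0,0,0,1],[-0.7,0,0,0,1],[-0.75,0,0,0,1],[-0.75,0,0,0,1],[-0.75,0,0,0,1]])

```text
time: 15.62
tool_pos: [0.5638, 0.0379, 0.1549]
orientation: [-1.938, -2.472, -0.0]
wrist_force: [0.4, -0.2, 0.5]
finger_gap: 0.008
```

Request:
play_rows(deltas=[[0.3,0,0,0,1],[0.8,0,-0.5,0,1],[1.5,0,-1,0,1],[2.4,0,-1.5,0,1],[3.3,0,-1.5,0,1],[4.0,0,-1.5,0,1],[4.0,0,-1.5,0,1],[4.0,0,-1.5,0,1],[4.0,0,-1.5,0,1]])

```text
time: 16.75
tool_pos: [0.5067, 0.2701, 0.2449]
orientation: [-1.94, -2.471, 0.0]
wrist_force: [-0.2, -0.2, 0.4]
finger_gap: 0.002
```

```bash
python3 - <<'E'
from h import *
st()
img,W=cloud('scene')
for n in ['jar','lid','dropper','tape_roll','charcoal_box','eraser','brush_1','tube_06']:
    for q in r.outline_of('scene',n)[:2]:
        p=W[q['region']]; c=np.nanmedian(p,0); print(n,round(q['conf'],2),np.round(q['bbox']),np.round(c,3))
        if n=='lid':
            a=np.c_[(p[:,:2]-bx)@X,(p[:,:2]-bx)@Y,p[:,2]]; print(np.round(np.nanpercentile(a,[3,97],axis=0),3)); 
            for lo,hi in((.07,.09),(.15,.18)): s=a[(a[:,2]>lo)&(a[:,2]<hi)]; print(lo,np.median(s,0))
save(img[130:330,150:420].repeat(2,0).repeat(2,1),'s6.png')
E
```

```text
t 16.75 box x,y,z [-1.731e-01 -2.000e-04  2.449e-01] F along X,Y,z [ 0.1 -0.2  0.4]
jar 0.73 [280. 203. 298. 235.] [0.645 0.235 0.047]
jar 0.63 [268. 193. 352. 271.] [0.536 0.066 0.043]
lid 0.82 [306. 190. 350. 256.] [0.546 0.014 0.124]
[[ 0.063 -0.08   0.059]
 [ 0.103  0.072  0.171]]
0.07 [ 0.07121345 -0.02858709  0.07994742]
0.15 [ 0.09986922 -0.01774276  0.16697494]
lid 0.2 [389. 303. 492. 342.] [ 0.512 -0.318  0.006]
[[ 0.291 -0.156 -0.001]
 [ 0.483 -0.106  0.011]]
0.07 [nan nan nan]
0.15 [nan nan nan]
dropper 0.89 [429. 264. 450. 302.] [ 0.57  -0.276  0.047]
tape_roll 0.82 [507. 304. 560. 340.] [ 0.607 -0.461  0.019]
charcoal_box 0.7 [431. 350. 498. 388.] [ 0.398 -0.409  0.021]
charcoal_box 0.26 [270. 192. 349. 273.] [0.536 0.065 0.043]
eraser 0.46 [192. 234. 205. 243.] [0.431 0.379 0.012]
brush_1 0.87 [409. 309. 489. 342.] [ 0.512 -0.326  0.007]
tube_06 0.77 [143. 219. 210. 240.] [0.414 0.475 0.016]
tube_06 0.62 [221. 205. 273. 222.] [0.624 0.392 0.009]
  return _methods._mean(a, axis=axis, dtype=dtype,
  ret = um.true_divide(
```

View pics/s6.png

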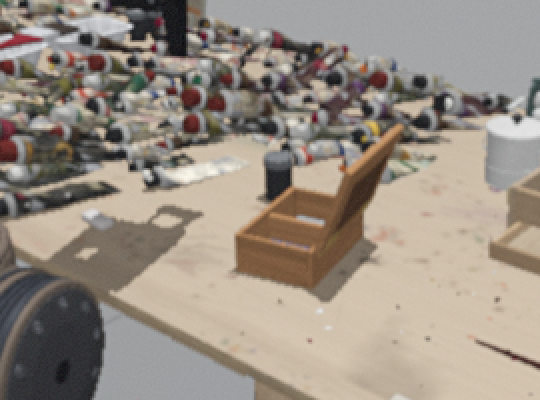

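The lid leans back about 18° past upright (about 1.89 rad) on its stop, the jar stands beyond the far end, and the bystanders haven't moved.

```bash
python3 -c "
from cell import r; print(r.hand_in())"
```

```text
the job is handed in; nothing more can be done
None
```

The job is done and handed in at about 17 s of the 54 s allowed: the jar is out of the way and the lid is fully open.

- **Jar:** I pushed it along the table with both fingertips, out past the far end of the box. It stands upright, with its near side about 29 mm beyond the end of the lid.
- **Lid:** The gripper can only point straight down, so a fingertip could not get under the overhang. I pressed the closed fingers against the lid's front edge and lifted it by friction along its arc. Once it was past upright, I let it fall back.
- **Last checks:** After I moved the arm clear, the depth image put the lid at about 1.89 rad, against 1.92 for its stop. The other objects were detected within a few millimetres of where they started. The brush's median shifted 8 mm because less of it was detected, and I did not check `tube_12` by name. The wrist force was near zero.
- **Force:** The first press against the lid was harder than I meant, 56 N at the wrist on the fingertips. That is under the 120 N wrist limit, and I eased off straight away.

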